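# Set the cut-length stop to the marked notch

## Robot

A 6-joint arm with a two-finger parallel gripper is mounted at the origin on a cart in front of the work surface, level with it; the furniture and walls round the work are solid. World frame = base frame: x ahead of the robot, y to its left, z up, the work surface at z = 0. Lengths are in m, angles in rad, forces in N, time in s.
With the tool pointing down it reaches from about 0.275 to 1 m from the base axis. Payload 8.4 kg.
Tool frame: the origin (TCP) lies at the very end of the fingers, on their centre line; the grasp point (between the pads) lies 19 mm behind it (bot.grip_depth is the distance from the TCP to the grasp point, in m); z points along the fingers, y is the line along which they close (so a half turn about z gives the same grasp; the last joint's range is limited). The gripper opens to 85 mm and grips with 20 to 120 N. Pads are 22 mm wide; open, the fingers measure 114 mm over their backs; the gripper's body (76 mm by 85 mm) begins 54 mm behind the grasp point. The pads swing forward as they close: fully open they stand 13 mm farther back than shut.
Start: joints at [-1.175, 0.353, 1.633, -0, 1.155, -0.002], TCP at [0.242, -0.576, 0.231] pointing down, gripper open.
Joint ranges: [-2.63, 2.63], [-0.92, 2.1], [0.06, 2.66], [-1.3, 4.44], [0, 2.69], [-3.02, 3.02]. Speed limits (rad/s): [2.22, 2.22, 2.79, 3.14, 3.14, 3.14].

## Interface

Orientations are given as [roll, pitch, yaw] about the fixed x, y, z axes, in that order (R = Rz(yaw) Ry(pitch) Rx(roll)).
In Python, from workcell import bot gives the robot as it stands.
- The arm moves only by the shell command python3 -m inch 'ROWS' [FORCE]. ROWS is JSON, a list of rows, each a list of 7 numbers: the turn, a rotation vector about the world's x, y, z in degrees, then the shift along the world's x, y, z in m, then the opening, from 0 (shut) to 1 (fully open). In form: [[ax, ay, az, dx, dy, dz, hand], ...]. A call has 1 to 20 rows; each row is the pose to reach, as a shift and turn from the pose commanded when the call began; what a row does not reach only later rows make up. A row lasts 1/8 s, in which the tool goes at most 62.5 mm and 10.7 degrees, less where a joint would pass 70% of its speed; a pose out of reach is approached as far as the arm can. A call with a gripper value outside its range is refused whole. The fingers move at their own pace and stop on an object; FORCE is the grip in N (left out, the last holds). Time passes only in rows, so rows that repeat a pose let the fingers close. It gives the time, the measured TCP pose, the force, the opening and the grip force at its end, in the units of the state.
- bot.read_state(): the state, without advancing time (a new reading comes with each control period).
- bot.capture(name): name is "side" or "top"; returns a dict with "color" (480x640x3 uint8, red, green, blue), "z_map" (480x640 float32, m along the optical axis (not along the pixel's ray), 0 where there is no reading), "camera_matrix" (3x3 intrinsics, pixels), "D" ([k1, k2, p1, p2, k3] as OpenCV has them; the pictures are not rectified), "cam_to_world" (4x4, takes a point from camera to world coordinates). Camera axes: x right, y down, z forward; pixel columns grow to the right and rows downward; lengths in m; the calibration is good to about 2 mm. A picture is of the moment at which its call begins.
- bot.job_done(): hands the job in; it is judged then, once.
Trained networks look in a picture, given as the dict that the camera call returned (one of the last four; its "shot" number tells which), for a name from the list of things; names that differ only in an ending like _2 or _b are one class to them, and where a whole thing is asked for, a point or a joint stands for the part that bears it (a point fixed in the world has none). Each returns a list of dicts, best first, with "p" (0 to 1); they miss things now and then, are a little off and sometimes report something else, mostly with a low value. They report only what shows in the picture. A call takes as long as a camera call.
- bot.search_frame(target, picture): "point" ([x, y, z] in m, in world coordinates, good to about 4 mm: the middle of the surface that is visible of it).
- bot.trace(target, picture): "region" (480x640 bool, what is visible of it).
The state is a dict: "time_s": time; "joint_pos": joint angles; "dq": joint speeds; "joint_efforts": joint torques, N m; "position": TCP position; "ee_rot": TCP orientation; "contact_force": force on the tool from outside, world axes, zero at the start; "moment": the same for the moment, N m; "gripper_width": opening from 0.0 (shut) to 1.0 (fully open); "gripper_force": force on a finger pad.
Only numpy, scipy, OpenCV 4.12 (cv2) and the standard library are available. Lean on these libraries where they do the work, as an engineer would, in place of code of your own. Each camera call takes 0.05 s, during which the arm holds its last target. There are 200 camera calls.

## Task

The next batch of tube is cut to the neighbouring length: on the notched stop gauge, squeeze the orange latch tab towards the black grip of the sliding stop, slide the stop to the next notch, the one the yellow clip points at, and let go so that the latch springs out fully into that notch.

Things in the scene. Friction and masses are not known exactly. Their poses are not given: they have to be found in the camera images.
- stop_grip (a point): Pinch point of the sliding stop, 66 mm above bench. y = slide direction, z up, x = from orange tab to black grip, away from robot. Grip, fixed on the carriage: x -5 to +13 mm, 30 mm long in y, 41 (carriage top) to 82 mm above bench. With the tab it measures 42 mm across x, squeezed 26. Pinch across x from above, fingertips 48 mm above bench; all else near is below 41. The pinch carries the stop.
- stop (a joint): Stop position (m), growing to +y of stop_grip; about 1 N friction, range +-0.076. The gauge, a 155 x 250 mm aluminium plate fixed on the bench, has a steel comb on the robot's side with 5 notches 36 mm apart: -0.072, -0.036, 0, 0.036, 0.072. Starts latched at 0. Notches have sloping lead-ins: a tab let go within 8 mm of one draws the stop in. 2 mm play when latched.
- tab (a joint): Squeeze of the latch tab (m): 0 sprung out, 0.016 fully in. An orange upright plate, 28 mm long in y, 6 thick, 43 to 81 mm above bench, on the robot's side of the grip; outer face at x = -29 mm of stop_grip when out, -13 when in. Spring: 5 N out, 9 N in. Its tooth is clear of the comb from 0.014 on; while it is in a notch the stop is locked.
- yellow_clip: Yellow marker clip, 16 x 20 x 14 mm with pointed nose, fixed on the gauge plate in front of the comb, at one of the two notches next to the start; a blue clip without meaning here is at the other. Origin under its middle, 8 mm above bench; x points to the notch, y = slide direction. In its frame stop_grip is at y = 0, x = 61 mm when the stop is in that notch.

How it is judged:
On the way:
1. the stop slides between two notches with its latch tab squeezed in (value of joint tab above 0.006 m and (value of joint stop above 0.012 m or value of joint stop below -0.012 m)), for 0.02 s.
At the end, for the whole second after the job is handed in: the stop stands at rest in the notch at the yellow clip (grip within 10 mm of the clip along the slide) with the latch tab sprung out (squeezed less than 4 mm) (y of stop_grip in the frame of yellow_clip between -0.01 and 0.01 m and value of joint tab below 0.004 m and velocity of joint stop between -0.01 and 0.01 m/s); the robot touches nothing.
It also fails if it takes over 27 s, if anything falls off the work surface, if the arm or the gripper's body presses on something with over 40 N, if the wrist force passes 120 N, or if a joint passes its speed limit or range.

## Working session

There is one attempt and no reset: what is moved stays moved. The work goes in short steps, Python scripts to look and compute and a shell command to move; the robot and the scene stay as the last step left them, time stands still between calls to the robot, and variables do not carry over. Pictures are saved under pics/ and viewed, at most 10 in all, crops included, and the job is handed in when it is done.

```bash
mkdir -p pics
cat > h.py <<'E'
import numpy as np, cv2
from workcell import bot
def world(c,m):
    v,u=np.nonzero(m&(c["z_map"]>0)); z=c["z_map"][v,u].astype(float)
    p=cv2.undistortPoints(np.stack([u,v],1).astype(float)[:,None],c["camera_matrix"],c["D"])[:,0]
    P=np.c_[p*z[:,None],z]; T=c["cam_to_world"]; return P@T[:3,:3].T+T[:3,3]
def save(c,n): cv2.imwrite("pics/"+n,c["color"][...,::-1])
E
python3 - <<'E'
from h import *
np.set_printoptions(precision=4,suppress=True)
for n in("top","side"):
    c=bot.capture(n); save(c,n+"1.png"); print(n,c["cam_to_world"][:3,3])
    for t in("stop_grip","tab","stop","yellow_clip"):
        for r in bot.search_frame(t,c)[:2]: print(t,r["p"],r["point"])
        R=bot.trace(t,c)
        if R:
            m=R[0]["region"]; P=world(c,m)
            if len(P): v,u=np.nonzero(m); print("  px",u.mean(),v.mean(),len(u),"lo",np.percentile(P,3,0),"hi",np.percentile(P,97,0),"med",np.median(P,0))
print(bot.read_state())
E
```

```text
top [0.4465 0.0629 0.919 ]
stop_grip 0.57 [0.669, -0.0779, 0.0401]
  px 399.1096997690531 233.44110854503464 866 lo [ 0.6304 -0.1055  0.0195] hi [ 0.7259 -0.0576  0.0832] med [ 0.6671 -0.08    0.0427]
tab 0.53 [0.6314, -0.0788, 0.0641]
  px 398.55434782608694 251.07608695652175 184 lo [ 0.6242 -0.0889  0.0102] hi [ 0.6511 -0.064   0.0831] med [ 0.6325 -0.0759  0.0634]
stop 0.57 [0.6664, -0.081, 0.0452]
  px 399.12191780821917 234.77671232876713 730 lo [ 0.6307 -0.1038  0.0234] hi [ 0.7093 -0.0586  0.0834] med [ 0.6651 -0.0786  0.0442]
yellow_clip 0.4 [0.5924, -0.1107, 0.0236]
  px 412.2280701754386 275.1578947368421 114 lo [ 0.5854 -0.1176  0.0071] hi [ 0.6064 -0.0993  0.0251] med [ 0.5943 -0.1089  0.0216]
side [ 0.4919 -0.6533  0.5627]
stop_grip 0.81 [0.6682, -0.0907, 0.0394]
  px 386.75807940904895 322.0701754385965 2166 lo [ 0.6304 -0.1092  0.0174] hi [ 0.7306 -0.0664  0.0834] med [ 0.6708 -0.0911  0.0427]
tab 0.91 [0.6312, -0.0805, 0.0627]
  px 353.984375 316.8020833333333 384 lo [ 0.6251 -0.0924  0.0228] hi [ 0.6506 -0.0683  0.0829] med [ 0.6323 -0.0824  0.0641]
stop 0.67 [0.6697, -0.0898, 0.0455]
  px 385.6711979609176 322.5378079864061 2354 lo [ 0.6304 -0.1093  0.0102] hi [ 0.7307 -0.0584  0.0833] med [ 0.6697 -0.0906  0.0423]
yellow_clip 0.56 [0.5909, -0.1149, 0.0231]
  px 328.36032388663966 359.30364372469637 247 lo [ 0.5859 -0.1207  0.0123] hi [ 0.6048 -0.1018  0.0246] med [ 0.5945 -0.1154  0.0224]
{'time_s': 0.9, 'joint_pos': array([-1.1754,  0.353 ,  1.6334,  0.    ,  1.1552, -0.0024]), 'dq': array([-0.001 , -0.0004, -0.0012, -0.    , -0.0002,  0.0014]), 'joint_efforts': array([  0.0008, -60.516 , -34.2445,   0.0002,   0.001 ,   0.    ]), 'position': array([ 0.2421, -0.5762,  0.2313]), 'ee_rot': array([-3.1416, -0.    ,  0.3977]), 'contact_force': array([0.3479, 0.289 , 0.3731]), 'moment': array([-0.0631,  0.0456,  0.0092]), 'gripper_force': 0.0, 'gripper_width': 0.9980633117479097}
```

Run:
```python
from h import *
np.set_printoptions(precision=4,suppress=True)
S=[]
for n in("top","side"):
    c=bot.capture(n)
    P=world(c,np.ones((480,640),bool)); A=P
    hsv=cv2.cvtColor(c["color"],cv2.COLOR_RGB2HSV)[c["z_map"]>0].astype(int)
    # same order as nonzero
    w=(abs(P[:,0]-.665)<.12)&(abs(P[:,1]+.085)<.17)
    top=w&(P[:,2]>.072)&(P[:,2]<.09)
    for nm,s in(("grip/top",top&(hsv[:,1]<110)),("tabtop",top&(hsv[:,1]>140)&(hsv[:,0]<22)),("yellow",w&(hsv[:,1]>140)&(hsv[:,0]>=23)&(hsv[:,0]<36)&(P[:,2]<.04)),("blue",w&(hsv[:,1]>140)&(hsv[:,0]>=95)&(hsv[:,0]<130)&(P[:,2]<.04)),("plate",w&(P[:,2]>.004)&(P[:,2]<.013))):
        Q=P[s]
        if len(Q)<10: print(n,nm,len(Q)); continue
        r=cv2.minAreaRect(Q[:,:2].astype(np.float32)); print(n,nm,len(Q),np.mean(Q,0),"rect",np.round(r[0],4),np.round(r[1],4),round(r[2],1))
    i=c["color"]; a=(slice(150,350),slice(280,520)) if n=="top" else (slice(230,430),slice(260,500))
    S.append(cv2.resize(i[a],(400*6//5,400)))
cv2.imwrite("pics/a.png",cv2.resize(np.hstack(S),(800,333))[...,::-1])
```

```text
top grip/top 164 [ 0.6623 -0.0802  0.0813] rect [ 0.6526 -0.0797] [0.0305 0.0418] 85.1
top tabtop 58 [ 0.6335 -0.0761  0.0795] rect [ 0.6343 -0.076 ] [0.0256 0.0062] 85.7
top yellow 94 [ 0.5942 -0.1086  0.0214] rect [ 0.5956 -0.11  ] [0.0208 0.0206] 87.0
top blue 309 [0.6898 0.013  0.0306] rect [0.6694 0.0044] [0.1794 0.0346] 26.5
top plate 5716 [ 0.6638 -0.0681  0.0084] rect [ 0.667  -0.0857] [0.2352 0.3381] 0.5
side grip/top 311 [ 0.661  -0.0861  0.0808] rect [ 0.6535 -0.0817] [0.0318 0.0374] 85.8
side tabtop 91 [ 0.632  -0.0817  0.0794] rect [ 0.6327 -0.0785] [0.0286 0.0053] 83.8
side yellow 263 [ 0.5942 -0.1141  0.0203] rect [ 0.5961 -0.1122] [0.0199 0.0227] 82.1
side blue 652 [0.6905 0.0055 0.028 ] rect [0.6676 0.0002] [0.1763 0.0359] 26.5
side plate 8667 [ 0.6623 -0.1031  0.0092] rect [ 0.6648 -0.0844] [0.3297 0.2376] 89.6
```

View pics/a.png

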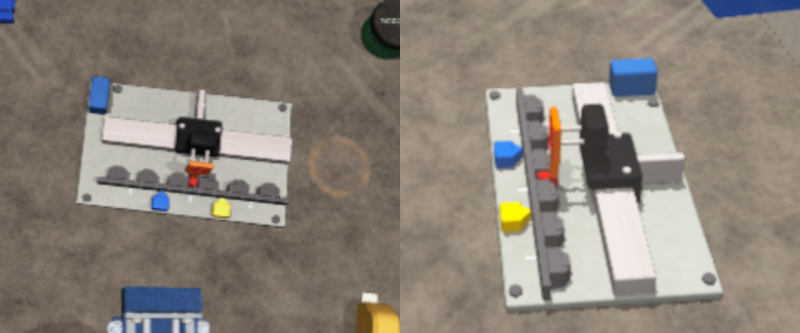

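View pics/side1.png

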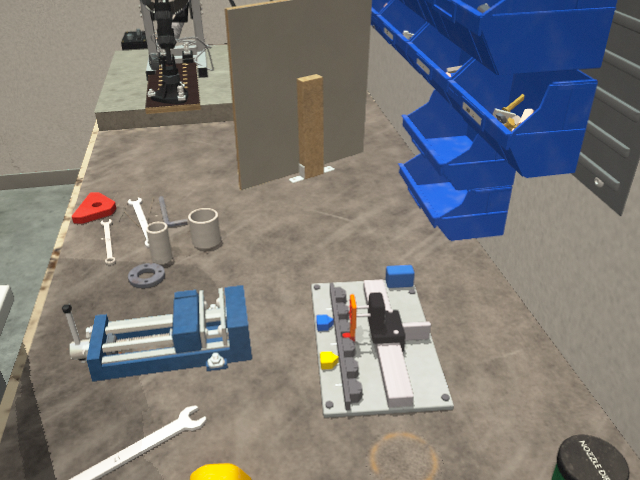

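The left (top) view shows the yellow clip one notch to the right (crop ~222,208), i.e. −y of the tab (200,168). The side view agrees: yellow at (328,359), tab at (354,317), blue on the other side. Next I need the slide angle and the obstacle heights along the path.

Run:
```python
from h import *
np.set_printoptions(precision=4,suppress=True)
for n in("top","side"):
    c=bot.capture(n); P=world(c,np.ones((480,640),bool))
    hsv=cv2.cvtColor(c["color"],cv2.COLOR_RGB2HSV)[c["z_map"]>0].astype(int)
    g=(abs(P[:,0]-.67)<.07)&(abs(P[:,1]+.085)<.12)
    # rail: light, top between comb and bench
    s=g&(hsv[:,1]<60)&(hsv[:,2]>150)&(P[:,2]>.013)&(P[:,2]<.035)&(abs(P[:,0]-.68)<.045)
    s2=g&(hsv[:,2]<110)&(P[:,2]>.018)&(P[:,2]<.041)&(P[:,0]<.645)&(P[:,0]>.6)
    for nm,q in(("rail",s),("comb",s2)):
        Q=P[q]; 
        if len(Q)>20:
            vx,vy,x0,y0=cv2.fitLine(Q[:,:2].astype(np.float32),cv2.DIST_HUBER,0,.01,.01).ravel(); print(n,nm,len(Q),np.degrees(np.arctan2(vx*np.sign(vy),abs(vy))),np.median(Q[:,2]))
    a=np.array([.242,-.576]);d=np.array([.66,-.08])-a;L=np.hypot(*d);d/=L
    r=P[:,:2]-a;t=r@d;e=abs(r@[-d[1],d[0]])
    for k in np.arange(-.05,.8,.1):
        m=(t>k)&(t<k+.1)&(e<.1); print(n,round(k,2),P[m,2].max() if m.any() else None,end=" ")
    print()
```

```text
top rail 1257 5.947118 0.026410493149247816
top comb 775 6.475502 0.02422039746069038
top -0.05 0.005185625548739359 top 0.05 0.05024410210548036 top 0.15 0.05172549321062092 top 0.25 0.05939550303353669 top 0.35 0.06151264989506344 top 0.45 0.027997417551357096 top 0.55 0.08601581290814786 top 0.65 0.08453689867990521 top 0.75 0.459037216968246 
side rail 1757 6.2583084 0.027245084141814147
side comb 341 6.732528 0.022115580623737863
side -0.05 None side 0.05 None side 0.15 None side 0.25 0.058776764083007804 side 0.35 0.06024971764088749 side 0.45 0.02767429715452152 side 0.55 0.08494918612373753 side 0.65 0.4094000986358429 side 0.75 0.42370653818017445
```

```bash
python3 - <<'E'
from h import *
np.set_printoptions(precision=3,suppress=True)
for n in("top","side"):
    c=bot.capture(n); P=world(c,np.ones((480,640),bool))
    d=np.hypot(P[:,0]-.658,P[:,1]+.1)
    for lo,hi in((.1,.2),(.2,.3),(.3,.4),(.4,.55)):
        m=(P[:,2]>lo)&(P[:,2]<hi)&(P[:,0]>.3); o=np.argsort(d[m])[:200:40]; print(n,lo,m.sum(),P[m][o].tolist() and P[m][o][[0,2,4]])
E
python3 -m inch '[[0,0,10,0.04,0.07,0,1],[0,0,20,0.085,0.13,0,1],[0,0,30,0.14,0.19,0,1],[0,0,40,0.2,0.25,0,1]]' 20
```

```text
top 0.1 15427 [[ 0.819  0.138  0.148]
 [ 0.95  -0.092  0.149]
 [ 0.95  -0.098  0.138]]
top 0.2 20307 [[ 0.825 -0.036  0.272]
 [ 0.828 -0.025  0.261]
 [ 0.826 -0.012  0.266]]
top 0.3 35891 [[ 0.771 -0.037  0.4  ]
 [ 0.773 -0.016  0.389]
 [ 0.772  0.003  0.397]]
top 0.4 10611 [[ 0.768 -0.036  0.41 ]
 [ 0.779 -0.035  0.412]
 [ 0.774 -0.017  0.408]]
side 0.1 22545 [[ 0.816  0.137  0.15 ]
 [ 0.948 -0.092  0.16 ]
 [ 0.949 -0.101  0.123]]
side 0.2 28498 [[ 0.822 -0.041  0.273]
 [ 0.828 -0.039  0.273]
 [ 0.826 -0.026  0.26 ]]
side 0.3 17244 [[ 0.77  -0.04   0.392]
 [ 0.771 -0.029  0.399]
 [ 0.78  -0.038  0.389]]
side 0.4 3691 [[ 0.766 -0.042  0.409]
 [ 0.775 -0.039  0.41 ]
 [ 0.771 -0.024  0.405]]
time_s: 1.7
position: [0.3939, -0.3767, 0.2316]
ee_rot: [3.141, 0.0, 1.101]
contact_force: [1.4, -0.4, -1.1]
gripper_width: 0.996
gripper_force: 0.0
```

```bash
python3 -m inch '[[0,0,5,0.04,0.05,-0.01,1],[0,0,10,0.08,0.09,-0.03,1],[0,0,15,0.12,0.135,-0.05,1],[0,0,20,0.16,0.18,-0.075,1],[0,0,20.9,0.2,0.225,-0.09,1],[0,0,20.9,0.218,0.245,-0.1,1],[0,0,20.9,0.218,0.245,-0.1,1],[0,0,20.9,0.218,0.245,-0.1,1]]' 20
```

```text
time_s: 2.7
position: [0.6106, -0.1336, 0.1314]
ee_rot: [-3.141, 0.0, 1.461]
contact_force: [0.0, -0.0, -0.5]
gripper_width: 1.001
gripper_force: 0.0
```

```bash
python3 -m inch '[[0,0,0,0.03,0.03,0,1],[0,0,0,0.0494,0.0526,0,1],[0,0,0,0.0494,0.0526,0,1],[0,0,0,0.0494,0.0526,0,1],[0,0,0,0.0494,0.0526,0,1]]' 20
python3 - <<'E'
from h import *
c=bot.capture("side"); save(c,"b0.png")
cv2.imwrite("pics/b.png",cv2.resize(c["color"][230:430,260:500],(720,600))[...,::-1])
print(bot.read_state()["position"])
E
```

```text
time_s: 3.32
position: [0.6596, -0.0818, 0.1315]
ee_rot: [-3.141, 0.0, 1.459]
contact_force: [0.2, 0.3, -0.3]
gripper_width: 1.0
gripper_force: 0.0
[ 0.65973251 -0.08164608  0.13148275]
```

View pics/b.png

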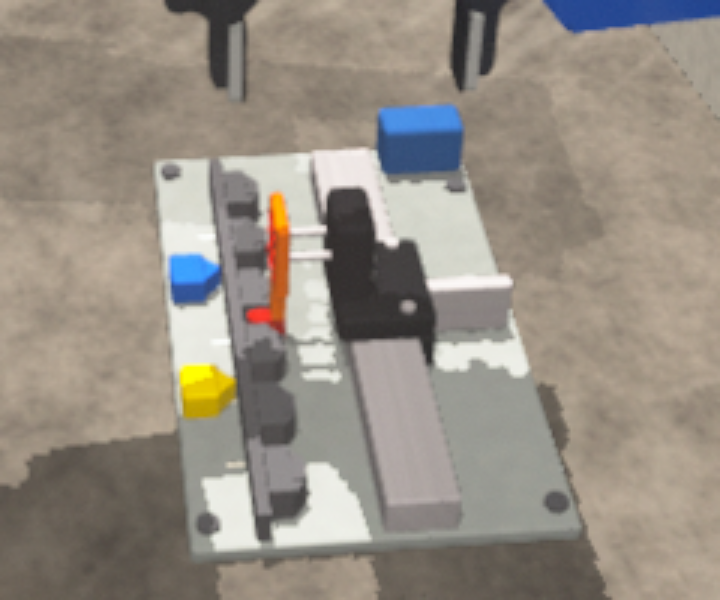

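```bash
python3 -m inch '[[0,0,0,0,0,-0.03,1],[0,0,0,0,0,-0.06,1],[0,0,0,0,0,-0.08,1],[0,0,0,0,0,-0.083,1],[0,0,0,0,0,-0.083,1],[0,0,0,0,0,-0.083,0.6],[0,0,0,0,0,-0.083,0.3],[0,0,0,0,0,-0.083,0.25],[0,0,0,0,0,-0.083,0.25],[0,0,0,0,0,-0.083,0.25],[0,0,0,0,0,-0.083,0.25]]' 30
```

```text
time_s: 4.75
position: [0.66, -0.0805, 0.0491]
ee_rot: [-3.141, 0.0, 1.461]
contact_force: [-2.5, 0.3, 5.4]
gripper_width: 0.284
gripper_force: 32.4
```

```bash
python3 -m inch '[[0,0,0,-0.0007,-0.006,0,0.25],[0,0,0,-0.0013,-0.012,0,0.25],[0,0,0,-0.002,-0.018,0,0.25],[0,0,0,-0.0027,-0.024,0,0.25],[0,0,0,-0.0033,-0.03,0,0.25],[0,0,0,-0.004,-0.036,0,0.25],[0,0,0,-0.004,-0.036,0,0.25],[0,0,0,-0.004,-0.036,0,0.25]]' 30
python3 - <<'E'
from h import *
c=bot.capture("side")
cv2.imwrite("pics/c.png",cv2.resize(c["color"][230:430,260:500],(720,600))[...,::-1])
E
```

```text
time_s: 5.75
position: [0.656, -0.1167, 0.0491]
ee_rot: [-3.141, 0.0, 1.461]
contact_force: [-2.8, -1.2, 5.9]
gripper_width: 0.283
gripper_force: 32.6
```

View pics/c.png

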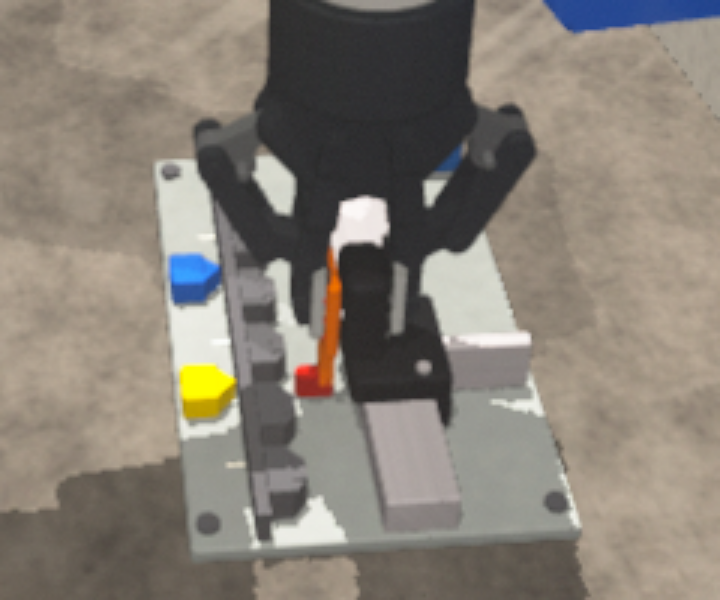

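The stop slid with the tab squeezed in, and the red tooth (312,380) now sits opposite the notch at the yellow clip's nose (235,385). I'll release and withdraw straight up.

```bash
python3 -m inch '[[0,0,0,0,0,0,0.4],[0,0,0,0,0,0,0.55],[0,0,0,0,0,0,0.8],[0,0,0,0,0,0,1],[0,0,0,0,0,0,1],[0,0,0,0,0,0,1],[0,0,0,0,0,0.02,1],[0,0,0,0,0,0.05,1],[0,0,0,0,0,0.08,1],[0,0,0,0,0,0.1,1],[0,0,0,0,0,0.1,1],[0,0,0,0,0,0.1,1]]' 30
python3 - <<'E'
from h import *
c=bot.capture("side")
cv2.imwrite("pics/d.png",cv2.resize(c["color"][230:430,260:500],(720,600))[...,::-1])
for t in("tab","yellow_clip","stop_grip"): print(t,[(r["p"],r["point"]) for r in bot.search_frame(t,c)[:1]])
E
```

```text
time_s: 7.3
position: [0.6558, -0.1165, 0.1476]
ee_rot: [-3.14, -0.0, 1.461]
contact_force: [0.2, -0.9, -0.8]
gripper_width: 0.995
gripper_force: 0.0
tab [(0.59, [0.6274, -0.1139, 0.0658])]
yellow_clip [(0.79, [0.5946, -0.1104, 0.0215])]
stop_grip [(0.62, [0.6653, -0.1265, 0.0373])]
```

View pics/d.png

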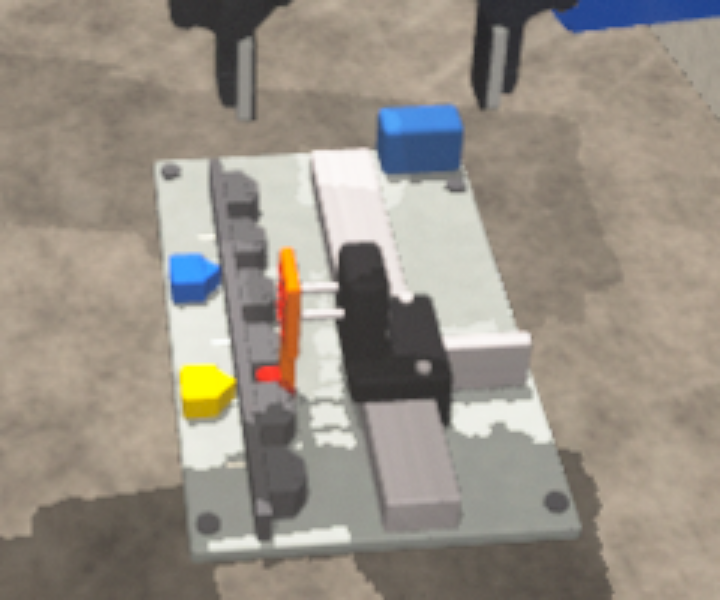

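The tab stands fully out (290,320), its tooth (270,375) is in the notch at the yellow clip, and the gripper is clear. The tab moved by (−3.8, −33.4) mm, which fits one notch with the latch sprung out.

```bash
python3 -c "from workcell import bot; print(bot.job_done())"
```

```text
the job is handed in; nothing more can be done
None
```

The stop is now in the notch at the yellow clip with its latch sprung out and the gripper clear, and I handed the job in at about 7.4 s; the hand-in returned no verdict.

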